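# Weigh the returned basket and read off the balance

### The arm

A 7-joint arm with a two-finger parallel gripper is mounted at the origin on the work surface. World frame = base frame: x ahead of the robot, y to its left, z up, the work surface at z = 0. Lengths are in mm, angles in degrees, forces in N, time in s.
With the tool pointing down it reaches from about 400 to 850 mm from the base axis. Payload 6.9 kg.
Tool frame: the origin (TCP) lies at the very end of the fingers, on their centre line; the grasp point (between the pads) lies 19 mm behind it (env.grip_point_offset is the distance from the TCP to the grasp point, in mm); z points along the fingers, y is the line along which they close (so a half turn about z gives the same grasp; the last joint's range is limited). The gripper opens to 85 mm and grips with 20 to 120 N. Pads are 22 mm wide; open, the fingers measure 114 mm over their backs; the gripper's body (76 mm by 85 mm) begins 54 mm behind the grasp point. The pads swing forward as they close: fully open they stand 13 mm farther back than shut.
Start: joints at [-64.658, 29.078, -13.613, 85.955, 7.202, 65.827, -8.869], TCP at [206.56, 589.867, 198.275] pointing down, gripper open.
Joint ranges: [-176.47, 176.47], [-13.61, 117.27], [-81.72, 77.17], [0.22, 143.17], [-87.28, 267.28], [10, 112.55], [-165.47, 165.47]. Speed limits (degrees/s): [136.94, 136.94, 180, 180, 180, 180, 180].

### API

Orientations are given as a 3x3 rotation matrix whose columns are the frame's x, y, z axes.
In Python, from cell import env gives the robot as it stands.
- The arm moves only by the tool jog_arm, never from a script. Its argument "rows" is a list of rows, each a list of 3 entries, a list of its own where there are three numbers: the shift along the world's x, y, z in mm, then the turn, a rotation vector about the world's x, y, z in rad, then the closure, from 0 (fully open) to 1 (shut). A call has 1 to 12 rows; each row shifts and turns the commanded pose from where the row before left it; what a row does not reach is not made up. A row lasts 1/10 s, in which the tool goes at most 50 mm and 8.59 degrees, less where a joint would pass 70% of its speed; a pose out of reach is approached as far as the arm can. A call with a gripper value outside its range is refused whole. The fingers move at their own pace and stop on an object; the grip force is fixed at half the most. Time passes only in rows, so rows that do not move let the fingers close. It gives the time, the measured TCP pose, the force, the opening and the grip force at its end, in the units of the state.
- env.sense(): the state, without advancing time (a new reading comes with each control period).
- env.grab_frame(name): name is "scene" or "top" or "wrist"; returns a dict with "color" (480x640x3 uint8, blue, green, red), "z_map" (480x640 float32, mm along the optical axis (not along the pixel's ray), 0 where there is no reading), "camera_matrix" (3x3 intrinsics, pixels), "eye" and "orientation" of the camera in the world; the wrist camera has in their place "hand_eye" (4x4, takes a point from camera to tool coordinates, whose origin is the TCP and whose axes are the flange's). Camera axes: x right, y up, looking along -z (the intrinsics and any distortion apply to the point x, -y, -z); pixel columns grow to the right and rows downward; lengths in mm; the calibration is good to about 2 mm. A picture is of the moment at which its call begins: read the wrist's pose just before it.
- env.hand_in(): hands the job in; it is judged then, once.
The state is a dict: "clock": time; "joint_positions": joint angles; "qvel": joint speeds; "joint_torque": joint torques, N m; "tcp_pos": TCP position; "orientation": TCP orientation; "force": force on the tool from outside, world axes, zero at the start; "torque": the same for the moment, N m; "opening": finger opening in mm; "gripper_force": force on a finger pad.
Only numpy, scipy, OpenCV 4.12 (cv2) and the standard library are available. Lean on these libraries where they do the work, as an engineer would, in place of code of your own. Each camera call takes 0.05 s, during which the arm holds its last target. There are 200 camera calls.

### The job

First hang the blue basket of returned packs by its handle on the hook of the weighing stand, keeping it upright, and let go of it. Then take the yellow reader wand out of its holder and hold its steel tip on the middle of the round steel contact on the console, square to the sloping face, pushing gently so that the sprung contact sinks about halfway. Leave the two cartons and the bottle where they are, and finish while still holding the wand in the hand and pressed to the contact like that.

Things in the scene. Friction and masses are not known exactly. Their poses are not given: they have to be found in the camera images.
- basket: Loose blue open basket, 85 x 140 mm, 55 mm high, packs fixed in it (up to 68 mm); about 0.2 kg. Origin: centre of underside, z up. Rigid white hoop handle of 10 mm round bar; its level top runs along y for 116 mm, centre line 130 mm above the origin; legs at the ends, y = +-68 mm. Pinch the bar some 34 mm to one side of its middle, so that the hook can go under the middle.
- handle (a point): Centre of the basket handle's top bar, same axes as the basket (bar along y).
- stand: Fixed weighing stand: grey foot 170 x 140 x 14 mm, post at x = +55 mm with blue block (top 283 mm), V hook of 8 mm rod in the x-z plane pointing to -x: lowest at x = -40 mm, rising 23 mm to its end at x = -82 mm. Bring the basket, bar along the stand's y, from the -x side so that the hook passes between bar and basket, then lower the bar into the V. Origin: centre of underside, z up.
- hook_seat (a point): Top of the hook's rod at its lowest point, 255 mm above the table; axes of the stand. A hung handle bar rests there with its centre about 5 to 8 mm higher than this point.
- holder: Fixed grey block 80 x 80 x 50 mm with a round hole of 18 mm in the middle of its top, in which the wand stands. Origin at the centre of its underside.
- wand: Loose yellow reader wand, 125 mm long, 90 g: steel tip rod 12 mm thick, 40 mm long, then a square yellow grip 24 x 24 x 85 mm. Origin: middle of the tip's end; z from tip to grip, x and y square to the grip's flats. At the start it stands upright in the holder, the grip resting on the block's top (grip 50 to 135 mm above the table).
- wand_tip (a point): The middle of the wand's tip end (the body's origin), same axes as the wand.
- console: Fixed white and grey console, 160 mm wide (y), 141 mm deep; its top face slopes 20 degrees (0.35 rad), normal leaning from vertical to the console's -x; face 54 to 111 mm above the table. Dark display on the upper part; lower on the face an orange ring of 58 mm round the steel contact. Origin: centre of underside, z up.
- contact_top (a point): Middle of the outer end of the sprung steel contact, a disc of 30 mm that stands 14 mm proud of the sloping face and moves with the disc. Its z is the outward normal of the sloping face.
- contact (a joint): How far the sprung contact is pushed in along the face's inward normal, in m: 0 free, 0.012 at its stop. It springs back; the push needed is 0.6 N to start, 2.4 N at halfway (0.006), 4.2 N at the stop.
- carton_green: Bystander: white carton with green band, 60 x 100 x 60 mm; origin at the centre of the underside. Leave alone.
- carton_red: Bystander: white carton with red band, 60 x 90 x 80 mm; origin at the centre of the underside. Leave alone.
- bottle: Bystander: white bottle 60 mm thick and 120 mm high with red cap; origin at the centre of the underside. Leave alone.
Not all that is in view belongs to the job. Leave any brown or pink look-alike of the console alone. Leave any green look-alike of the basket alone.

How it is judged (in metres and radians):
On the way, in this order (a step that is already met when the one before it is completed fails the run):
1. the basket hangs by its handle on the hook, let go (distance between handle and hook_seat below 0.03 m and height (world z) of basket above 0.05 m and contact force between basket and stand above 0.8 N and contact force between basket and the arm below 0.05 N and contact force between basket and the fingers below 0.05 N), for 0.3 s.
2. the wand is taken out of the holder in the gripper (z of wand in the frame of holder above 0.055 m and contact force between wand and the fingers above 0.5 N), for 0.1 s.
At the end, for the whole second after the job is handed in: Basket hangs by its handle on the hook (bar middle within 30 mm, tilt under 20 deg), untouched by the robot; wand held, tip within 9 mm of the contact's middle, within 8 deg of square, contact 2.5 to 10.5 mm in with 0.7 to 8 N, still, robot not touching the console (all of step 1 and angle between basket's own z axis and vertical below 0.35 rad and distance between wand_tip and contact_top below 0.009 m and angle between the z axis of wand and the z axis of contact_top, either way round below 0.14 rad and value of joint contact between 0.0025 and 0.0105 m and contact force between wand and console between 0.7 and 8 N and contact force between wand and the fingers above 0.5 N and contact force between each of the fingers, the arm and console below 0.05 N and linear speed of wand below 0.03 m/s); the arm keeps its last pose, push and grip.
It fails at once if the green carton was disturbed (distance of carton_green from where it was at the start of the episode above 0.03 m or angle between carton_green's own z axis and vertical above 0.5 rad).
It fails at once if the red carton was disturbed (distance of carton_red from where it was at the start of the episode above 0.03 m or angle between carton_red's own z axis and vertical above 0.5 rad).
It fails at once if the bottle was disturbed (distance of bottle from where it was at the start of the episode above 0.03 m or angle between bottle's own z axis and vertical above 0.5 rad).
It fails at once if the basket was tipped over 45 degrees (angle between basket's own z axis and vertical above 0.8 rad).
It fails at once if the wand was pressed hard on the console (over 20 N) (contact force between wand and console above 20 N).
It also fails if it takes over 58 s, if anything falls off the work surface, if the arm or the gripper's body presses on something with over 40 N, if the wrist force passes 120 N, or if a joint passes its speed limit or range.

## Working session

There is one attempt and no reset: what is moved stays moved. The work goes in short steps, Python scripts to look and compute and a tool call to move; the robot and the scene stay as the last step left them, time stands still between calls to the robot, and variables do not carry over. Pictures are saved under pics/ and viewed, at most 10 in all, crops included, and the job is handed in when it is done.

Besides the shell and the picture viewer there is one more tool, called after "Emit:" as name([rows], argument=value, ...), one row to a line, values as JSON. jog_arm: Moves the arm, as the interface text tells. Its arguments: {"type":"object","properties":{"rows":{"type":"array"}},"required":["rows"]}

```bash
ls; mkdir -p pics; cat > h.py <<'E'
import numpy as np, cv2, pickle
from cell import env
def grab(n):
    s=env.sense(); f=env.grab_frame(n)
    if n=="wrist":
        T=np.eye(4);T[:3,:3]=np.array(s["orientation"]);T[:3,3]=s["tcp_pos"]
        H=T@np.array(f["hand_eye"]);f["eye"]=H[:3,3];f["orientation"]=H[:3,:3]
    pickle.dump(f,open(f"{n}.pkl","wb"));return f
def load(n): return pickle.load(open(f"{n}.pkl","rb"))
def cloud(f):
    K=np.array(f["camera_matrix"]);z=f["z_map"];v,u=np.mgrid[:480,:640]
    P=np.stack([(u-K[0,2])/K[0,0]*z,-(v-K[1,2])/K[1,1]*z,-z],-1)
    W=P@np.array(f["orientation"]).T+np.array(f["eye"]);W[z<=0]=np.nan;return W
E
python3 - <<'E'
from h import *
for n in("scene","top"):
    f=grab(n);cv2.imwrite(f"pics/{n}0.png",f["color"]);print(n,f["eye"],f["orientation"],f["camera_matrix"],{k for k in f})
s=env.sense();print(s)
E
```

```text
pics
scene [1133.63761714 -797.53881592  974.91103838] [[ 0.85171477 -0.31452729  0.4191116 ]
 [ 0.52400217  0.51415065 -0.67902197]
 [-0.00191556  0.79794843  0.60272268]] [[561.65467542   0.         322.55515118]
 [  0.         561.65467542 234.63123195]
 [  0.           0.           1.        ]] {'z_map', 'eye', 'color', 'camera_matrix', 'orientation'}
top [ 352.57875012  119.17412945 1575.03794982] [[-0.00698474  0.99147495 -0.13011008]
 [-0.99995939 -0.00766625 -0.00473784]
 [-0.0056949   0.1300717   0.99148824]] [[460.08488846   0.         319.60172171]
 [  0.         460.08488846 241.23149521]
 [  0.           0.           1.        ]] {'z_map', 'eye', 'color', 'camera_matrix', 'orientation'}
{'clock': 0.1, 'joint_positions': array([-64.65705222,  29.11988836, -13.60886882,  86.0038312 ,
         7.20048912,  65.82631815,  -8.86862896]), 'qvel': array([ 0.03825602, -0.11396236,  0.053153  , -0.16817779,  0.04627344,
        0.0661673 ,  0.09883528]), 'joint_torque': array([-5.36558364e-03, -6.21834469e+01, -2.19461717e+00, -2.50202823e+01,
        1.26151860e-02,  7.88787205e-03,  3.40187773e-05]), 'tcp_pos': array([206.45215808, 589.37886781, 197.52013297]), 'orientation': array([[-9.43812772e-01,  3.30480231e-01, -5.17397962e-04],
       [ 3.30480635e-01,  9.43811563e-01, -1.51127743e-03],
       [-1.11211359e-05, -1.59735295e-03, -9.99998724e-01]]), 'force': array([-0.07558576,  0.64218827,  0.00813747]), 'torque': array([ 0.01325201, -0.00749156,  0.00184869]), 'gripper_force': 0.0, 'opening': 85.51962828407687}
```

View pics/scene0.png

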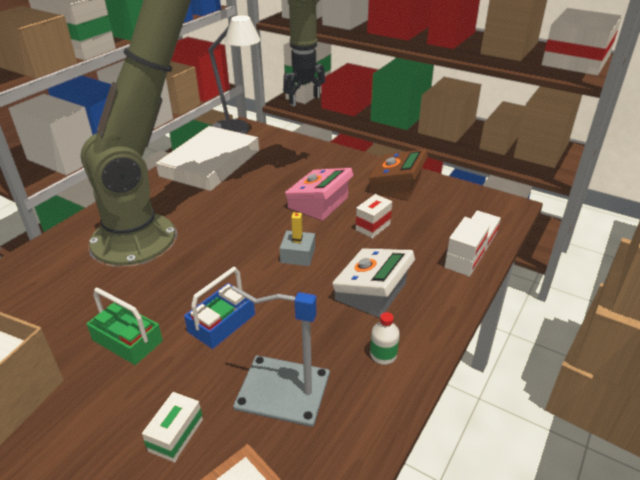

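View pics/top0.png

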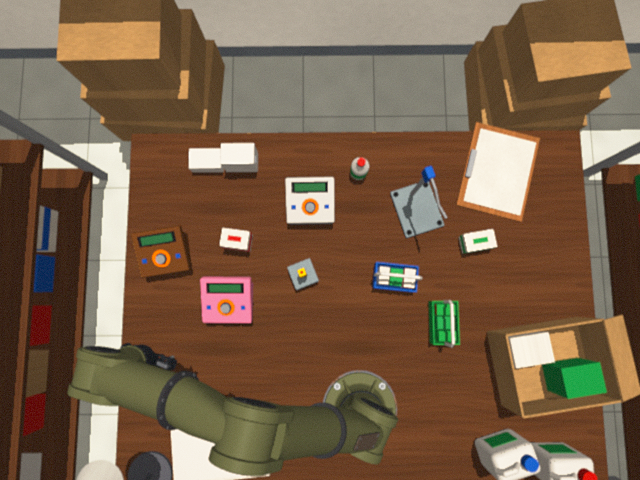

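The candidates are as follows.
- **Basket:** the blue one (top 397,278; scene 220,315) fits the description. The green one (445,323) is the look-alike.
- **Console:** the white/grey one (top 310,200; scene 373,275) fits. The pink (226,300) and brown (160,252) ones are look-alikes.
- **Others:** the stand is at (418,208), the holder with the wand at (302,273), the cartons at (234,239) and (478,241), and the bottle at (360,168).

I'll measure these next.

```bash
python3 - <<'E'
from h import *
C={n:cloud(load(n)) for n in("scene","top")}; I={n:load(n)["color"] for n in C}
def roi(n,b,lo,hi,mask=None):
    x0,y0,x1,y1=b;P=C[n][y0:y1,x0:x1].reshape(-1,3);c=I[n][y0:y1,x0:x1].reshape(-1,3).astype(int)
    m=(P[:,2]>lo)&(P[:,2]<hi)
    if mask: m&=mask(c[:,0],c[:,1],c[:,2])
    return P[m]
def rect(n,P):
    if len(P)<5: print(n,len(P));return
    r=cv2.minAreaRect(P[:,:2].astype(np.float32));print(n,len(P),"mean",P.mean(0).round(1),"rect",np.round(r[0],1),np.round(r[1],1),round(r[2],1),"z",np.percentile(P[:,2],[5,50,95]).round(1))
blue=lambda b,g,r:(b>90)&(b>1.6*r)&(b>1.4*g); white=lambda b,g,r:(b>120)&(r>120)&(g>120)
yel=lambda b,g,r:(r>120)&(g>90)&(b<80); org=lambda b,g,r:(r>180)&(g>70)&(g<150)&(b<80)
rect("basket top",roi("top",(365,255,430,300),30,75,blue)); rect("handle top",roi("top",(365,255,430,300),115,160))
rect("basket sc",roi("scene",(180,260,260,350),30,75,blue)); rect("handle sc",roi("scene",(180,260,250,330),115,160))
rect("foot top",roi("top",(380,150,455,245),5,30)); rect("block top",roi("top",(415,155,450,190),240,300,blue)); rect("hook top",roi("top",(420,175,455,230),225,300,lambda b,g,r:b<1.5*r))
rect("foot sc",roi("scene",(225,345,340,430),5,30)); rect("block sc",roi("scene",(285,285,325,325),230,300,blue)); rect("hook sc",roi("scene",(235,285,294,312),215,300))
rect("post sc",roi("scene",(295,320,315,395),30,230))
rect("holder top",roi("top",(280,255,325,295),40,60)); rect("wand top",roi("top",(290,260,315,285),120,150,yel)); rect("wand sc",roi("scene",(285,205,308,245),60,150,yel))
rect("holder sc",roi("scene",(275,225,320,270),40,60))
for n,b in(("top",(280,170,340,230)),("scene",(330,240,420,290))):
    rect("ring "+n,roi(n,b,40,140,org))
    P=roi(n,b,56,140); c=P.mean(0);
    for _ in range(4):
        n_=np.linalg.svd(P-P.mean(0),full_matrices=False)[2][2];n_*=np.sign(n_[2]);d=abs((P-P.mean(0))@n_);P=P[d<max(4,np.percentile(d,90))]
    print("face",len(P),n_,P.mean(0),d.mean())
rect("console top",roi("top",(275,165,345,235),50,140))
rect("red",roi("top",(215,222,255,258),65,95)); rect("green",roi("top",(455,225,500,258),45,75)); rect("bottle",roi("top",(345,150,375,185),30,140))
H=roi("top",(420,175,455,230),225,300,lambda b,g,r:b<1.5*r);print(H[::8].round(0).tolist())
H=roi("scene",(235,285,294,312),215,300);print(H[::8].round(0).tolist())
s=cv2.resize(I["scene"][190:440,170:430],None,fx=2.4,fy=2.4);t=None
cv2.imwrite("pics/crop1.png",s[:600])
E
```

```text
basket top 215 mean [ 433.5 -122.3   52. ] rect [ 432.1 -124. ] [141.   85.3] 83.6 z [35.5 53.9 60.5]
handle top 144 mean [ 432.  -121.2  132.5] rect [ 432.  -124.3] [140.1  10. ] 83.6 z [117.9 133.8 140.1]
basket sc 738 mean [ 452.  -140.4   45.8] rect [ 433.4 -123.8] [142.2  90.2] 84.3 z [31.6 47.  56.9]
handle sc 272 mean [ 434.3 -129.1  131.1] rect [ 433.9 -124.8] [140.   13.9] 83.1 z [118.6 132.7 137.4]
foot top 2508 mean [ 682.2 -209.5   12.8] rect [ 713.7 -214.5] [260.8 336.2] 88.9 z [ 5.5 13.2 20.4]
block top 114 mean [ 719.5 -191.3  280.3] rect [ 720.6 -192.8] [37.5 23.9] 15.6 z [257.6 282.2 287.4]
hook top 132 mean [ 651.  -214.2  268.6] rect [ 657.6 -213.6] [145.8  17.2] 21.0 z [252.8 270.1 279.8]
foot sc 4490 mean [ 673.4 -215.6   14.4] rect [ 661.6 -196.1] [241.  215.7] 31.5 z [10.  14.6 18.1]
block sc 539 mean [ 726.6 -198.2  267.4] rect [ 723.2 -192.9] [35.6 25.4] 17.5 z [240.7 270.1 284.7]
hook sc 277 mean [ 648.3 -217.   268.2] rect [ 648.7 -216.1] [112.2  10.5] 17.2 z [254.9 269.4 278.9]
post sc 557 mean [ 725.5 -196.4  133.7] rect [ 725.7 -195.5] [16.3 11.4] 41.4 z
[... 1728 characters left out ...]
.0], [615.0, -226.0, 265.0], [679.0, -204.0, 279.0], [620.0, -224.0, 264.0], [673.0, -209.0, 278.0], [684.0, -200.0, 276.0], [620.0, -224.0, 262.0], [663.0, -211.0, 272.0], [678.0, -207.0, 276.0], [691.0, -200.0, 277.0], [618.0, -227.0, 260.0], [645.0, -214.0, 263.0], [664.0, -214.0, 272.0], [676.0, -207.0, 273.0], [692.0, -204.0, 279.0], [621.0, -228.0, 260.0], [635.0, -217.0, 258.0], [654.0, -216.0, 267.0], [667.0, -210.0, 268.0], [685.0, -207.0, 275.0], [701.0, -204.0, 280.0], [628.0, -221.0, 255.0], [645.0, -218.0, 261.0], [661.0, -215.0, 267.0], [696.0, -203.0, 275.0], [630.0, -223.0, 255.0], [645.0, -218.0, 258.0], [701.0, -202.0, 274.0], [638.0, -221.0, 255.0], [633.0, -224.0, 252.0]]
```

View pics/crop1.png

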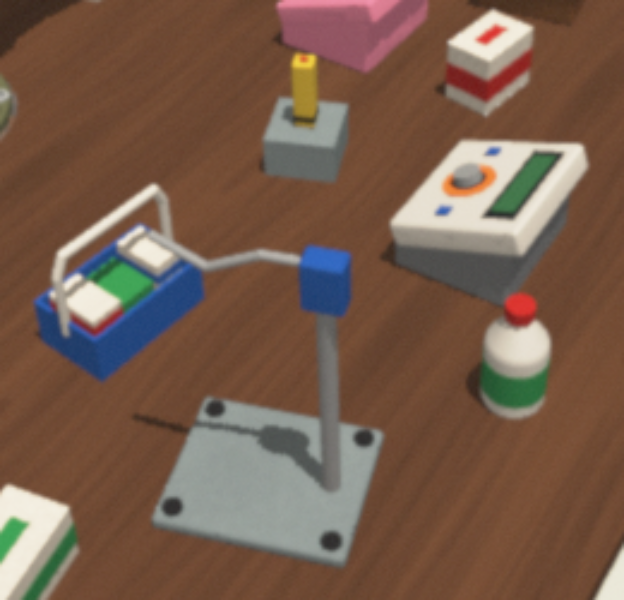

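The crop confirms it. The blue basket with its white hoop is at crop (120,280), the V hook tip at (165,240), the white console with its steel contact at (467,178), and the wand in the holder at (305,90). Next I'll move over the basket handle.

Emit:
jog_arm([
  [[24,-34,3],[0,0,-0.075],0],
  [[24,-34,3],[0,0,-0.075],0],
  [[24,-34,3],[0,0,-0.075],0],
  [[24,-34,3],[0,0,-0.075],0],
  [[24,-34,3],[0,0,-0.075],0],
  [[24,-34,3],[0,0,-0.075],0],
  [[24,-34,3],[0,0,-0.075],0],
  [[24,-34,3],[0,0,-0.075],0],
  [[24,-34,3],[0,0,-0.075],0],
  [[24,-34,3],[0,0,-0.075],0],
])

```text
clock: 1.1
tcp_pos: [447.1, 248.3, 228.3]
orientation: [[-0.463, 0.887, -0.0], [0.887, 0.463, -0.0], [0.0, -0.0, -1.0]]
force: [1.3, 0.4, 0.7]
opening: 85.4
gripper_force: 0.0
```

Emit:
jog_arm([
  [[-1,-34,0],[0,0,-0.075],0],
  [[-1,-38,0],[0,0,-0.075],0],
  [[-1,-38,0],[0,0,-0.075],0],
  [[-1,-38,0],[0,0,-0.075],0],
  [[-1,-38,0],[0,0,-0.075],0],
  [[-1,-38,0],[0,0,-0.075],0],
  [[-1,-38,0],[0,0,-0.075],0],
  [[-1,-38,0],[0,0,-0.075],0],
  [[-1,-38,0],[0,0,0],0],
  [[0,0,0],[0,0,0],0],
  [[0,0,0],[0,0,0],0],
])

```text
clock: 2.2
tcp_pos: [437.2, -88.6, 228.1]
orientation: [[0.118, 0.993, -0.001], [0.993, -0.118, 0.0], [0.0, -0.001, -1.0]]
force: [-0.0, 0.3, 0.6]
opening: 85.6
gripper_force: 0.0
```

```bash
python3 - <<'E'
from h import *
s=env.sense();print(s["clock"],s["tcp_pos"],s["orientation"].round(3).tolist(),s["joint_positions"].round(1))
f=grab("wrist");cv2.imwrite("pics/w1.png",f["color"]);W=cloud(f);c=f["color"].astype(int)
m=(W[...,2]>122)&(W[...,2]<145)&(abs(W[...,0]-435)<60)&(abs(W[...,1]+124)<100)&(c.min(-1)>100)
P=W[m];print(len(P));r=cv2.minAreaRect(P[:,:2].astype(np.float32));print(r,P.mean(0),np.percentile(P[:,2],[5,50,95]))
E
```

```text
2.2 [437.21842467 -88.63070268 228.06221782] [[0.118, 0.993, -0.001], [0.993, -0.118, 0.0], [0.0, -0.001, -1.0]] [ -6.7  12.   18.7 108.6  -4.4  60.2   7. ]
1946
((430.4102783203125, -120.7964859008789), (130.06564331054688, 9.994365692138672), 83.72734832763672) [ 431.11269809 -115.14928917  133.52993702] [129.53474042 134.09929723 135.69359596]
```

Emit:
jog_arm([
  [[-1,-1,-25],[0,0,0],0],
  [[-1,-1,-30],[0,0,0],0],
  [[-0.5,0,-30],[0,0,0],0],
  [[0,0,-20],[0,0,0],0],
  [[0,0,-12],[0,0,0],0.3],
  [[0,0,0],[0,0,0],0.6],
  [[0,0,0],[0,0,0],1],
  [[0,0,0],[0,0,0],1],
  [[0,0,0],[0,0,0],1],
  [[0,0,0],[0,0,0],1],
  [[0,0,0],[0,0,0],1],
  [[0,0,0],[0,0,0],1],
])

```text
clock: 3.45
tcp_pos: [435.1, -90.2, 111.5]
orientation: [[0.116, 0.993, 0.0], [0.993, -0.116, 0.0], [0.0, 0.0, -1.0]]
force: [-0.3, -0.2, -0.7]
opening: 0.2
gripper_force: 0.0
```

```bash
python3 - <<'E'
from h import *
print(env.grip_point_offset)
f=grab("wrist");g=grab("scene")
cv2.imwrite("pics/a.png",np.hstack([cv2.resize(f["color"],(400,300)),cv2.resize(g["color"][230:380,130:330],(400,300))]))
E
```

```text
18.700000000000003
```

View pics/a.png

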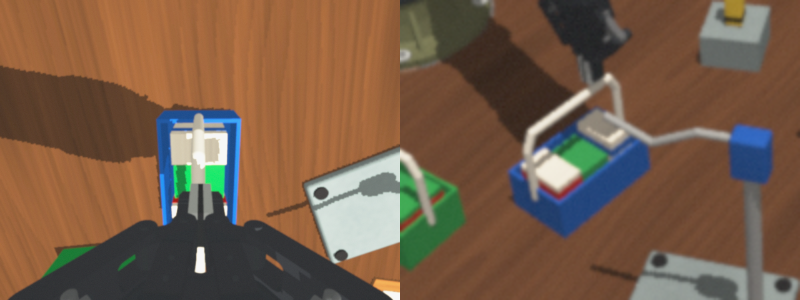

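```bash
python3 - <<'E'
from h import *
s=env.sense();print(s["tcp_pos"],s["opening"],s["gripper_force"],s["joint_positions"].round(1))
g=load("scene");W=cloud(g)
for u,v in[(227,262),(227,266),(227,269),(228,272),(225,274),(220,278),(232,268),(236,270)]: print(u,v,g["color"][v,u],W[v,u].round(0))
f=load("wrist");W=cloud(f)
for u,v in[(315,200),(316,230),(316,270),(316,290),(316,300),(316,310),(330,310),(320,340),(320,420)]: print(u,v,f["color"][v,u],W[v,u].round(0))
cv2.imwrite("pics/b.png",np.hstack([cv2.resize(f["color"][150:390,220:420],(375,450)),cv2.resize(g["color"][235:335,180:265],(382,450),interpolation=2)]))
E
```

```text
[435.06624182 -90.17885204 111.34451069] -0.07288602114116151 0.0 [ -4.1  20.   17.  119.4  -8.7  41.7  11.8]
227 262 [35 30 31] [449. -93. 175.]
227 266 [40 39 38] [449. -95. 165.]
227 269 [48 46 46] [451. -98. 159.]
228 272 [119 130 136] [440. -84. 135.]
225 274 [122 133 141] [437. -92. 134.]
220 278 [221 233 239] [ 434. -106.  131.]
232 268 [155 170 182] [439. -69. 136.]
236 270 [149 163 174] [446. -64. 128.]
315 200 [159 175 182] [437. -52.  97.]
316 230 [223 236 240] [437. -59. 127.]
316 270 [178 198 205] [435. -74. 135.]
316 290 [177 195 203] [434. -84. 135.]
316 300 [123 128 127] [435. -79. 153.]
316 310 [113 117 116] [435. -79. 162.]
330 310 [138 146 143] [440. -80. 162.]
320 340 [51 51 48] [437. -79. 181.]
320 420 [247 247 247] [ 428. -157.  135.]
```

View pics/b.png

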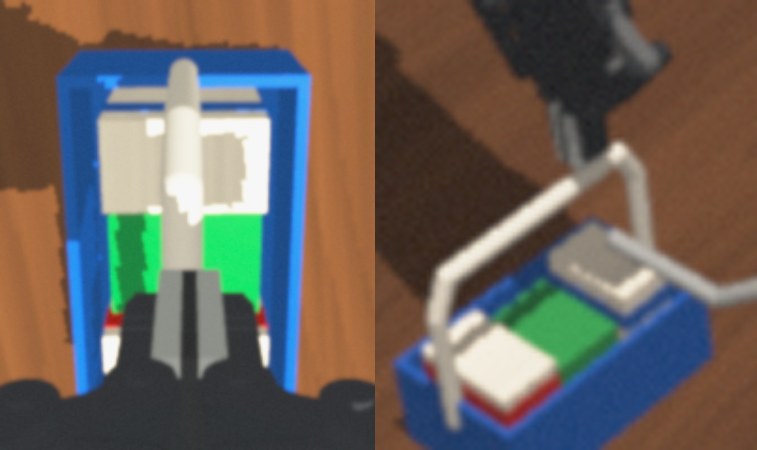

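```bash
python3 - <<'E'
from h import *
f=load("wrist");W=cloud(f)
for u in(306,312,320,328,334):
  print(u,[tuple(W[v,u].round(0).astype(int)) for v in range(284,350,6) if np.isfinite(W[v,u,2])])
T=np.array(f["hand_eye"]);print(T.round(3))
g=load("scene");W=cloud(g);c=g["color"].astype(int)
m=(np.linalg.norm(W[...,:2]-[435,-90],axis=-1)<30)&(W[...,2]>137)&(c.max(-1)<140);P=W[m];print(len(P),np.percentile(P[:,2],[0,2,5,20]),P[P[:,2].argsort()[:10]].round(0).tolist())
E
```

```text
306 [(np.int64(430), np.int64(-82), np.int64(131)), (np.int64(429), np.int64(-85), np.int64(131)), (np.int64(431), np.int64(-79), np.int64(150)), (np.int64(431), np.int64(-79), np.int64(155)), (np.int64(431), np.int64(-78), np.int64(161)), (np.int64(431), np.int64(-79), np.int64(164)), (np.int64(432), np.int64(-78), np.int64(170)), (np.int64(432), np.int64(-79), np.int64(173)), (np.int64(432), np.int64(-79), np.int64(176)), (np.int64(432), np.int64(-79), np.int64(180)), (np.int64(432), np.int64(-78), np.int64(185))]
312 [(np.int64(433), np.int64(-81), np.int64(135)), (np.int64(432), np.int64(-84), np.int64(134)), (np.int64(433), np.int64(-79), np.int64(151)), (np.int64(434), np.int64(-79), np.int64(156)), (np.int64(434), np.int64(-79), np.int64(160)), (np.int64(434), np.int64(-79), np.int64(165)), (np.int64(434), np.int64(-79), np.int64(170)), (np.int64(434), np.int64(-80), np.int64(172)), (np.int64(434), np.int64(-79), np.int64(176)), (np.int64(434), np.int64(-79), np.int64(181)), (np.int64(434), np.int64(-80), np.int64(182))]
320 [(np.int64(436), np.int64(-81), np.int64(135)), (np.
[... 1256 characters left out ...]
), np.int64(164)), (np.int64(442), np.int64(-80), np.int64(169)), (np.int64(442), np.int64(-80), np.int64(173)), (np.int64(441), np.int64(-80), np.int64(176)), (np.int64(441), np.int64(-80), np.int64(180)), (np.int64(441), np.int64(-79), np.int64(185))]
[[   0.       0.949    0.316   81.039]
 [   1.      -0.      -0.       0.454]
 [  -0.       0.316   -0.949 -175.455]
 [   0.       0.       0.       1.   ]]
1787 [137.33043528 157.20210667 169.29533295 223.12268174] [[439.0, -84.0, 137.0], [437.0, -94.0, 138.0], [438.0, -89.0, 138.0], [444.0, -92.0, 146.0], [443.0, -93.0, 146.0], [446.0, -84.0, 147.0], [444.0, -98.0, 147.0], [432.0, -98.0, 148.0], [435.0, -98.0, 149.0], [430.0, -98.0, 149.0]]
```

Both views put the shut fingertips at z ≈ 147, while the TCP reads 111. So the real fingers end about 36 mm short of the reported TCP, and they closed above the bar. I'll reopen, lower by 36 mm and close again.

Emit:
jog_arm([
  [[0,0,0],[0,0,0],0],
  [[0,0,0],[0,0,0],0],
  [[0,0,0],[0,0,0],0],
  [[0,0,0],[0,0,0],0],
  [[0,0,0],[0,0,0],0],
  [[0,0,0],[0,0,0],0],
])

```text
clock: 4.15
tcp_pos: [435.1, -90.1, 111.3]
orientation: [[0.116, 0.993, -0.0], [0.993, -0.116, 0.0], [0.0, -0.0, -1.0]]
force: [0.1, 0.8, 0.2]
opening: 84.7
gripper_force: 0.0
```

Emit:
jog_arm([
  [[0,0,-9],[0,0,0],0],
  [[0,0,-9],[0,0,0],0],
  [[0,0,-9],[0,0,0],0],
  [[0,0,-9],[0,0,0],0],
  [[0,0,0],[0,0,0],1],
  [[0,0,0],[0,0,0],1],
  [[0,0,0],[0,0,0],1],
  [[0,0,0],[0,0,0],1],
  [[0,0,0],[0,0,0],1],
  [[0,0,0],[0,0,0],1],
  [[0,0,0],[0,0,0],1],
])

```text
clock: 5.25
tcp_pos: [435.0, -90.1, 75.6]
orientation: [[0.116, 0.993, 0.0], [0.993, -0.116, 0.0], [0.0, 0.0, -1.0]]
force: [-1.5, 0.5, 5.6]
opening: 7.8
gripper_force: 58.6
```

Emit:
jog_arm([
  [[0,0,4],[0,0,0],1],
  [[0,0,8],[0,0,0],1],
  [[0,0,14],[0,0,0],1],
  [[0,0,18],[0,0,0],1],
  [[0,0,18],[0,0,0],1],
  [[0,0,18],[0,0,0],1],
  [[0,0,18],[0,0,0],1],
  [[0,0,18],[0,0,0],1],
  [[0,0,18],[0,0,0],1],
  [[0,0,18],[0,0,0],1],
  [[0,0,10],[0,0,0],1],
  [[0,0,5],[0,0,0],1],
])

```text
clock: 6.45
tcp_pos: [435.3, -90.2, 243.2]
orientation: [[0.116, 0.993, 0.001], [0.993, -0.116, -0.0], [0.0, 0.001, -1.0]]
force: [0.7, 0.4, -2.1]
opening: 7.7
gripper_force: 58.5
```

```bash
python3 - <<'E'
from h import *
f=grab("wrist");g=grab("scene");s=env.sense();print(s["tcp_pos"],s["opening"],s["gripper_force"],s["force"])
cv2.imwrite("pics/c.png",np.hstack([cv2.resize(f["color"],(400,300)),cv2.resize(g["color"][200:380,130:370],(400,300))]))
W=cloud(f);c=f["color"].astype(int)
m=(W[...,2]>280)&(W[...,2]<310)&(abs(W[...,0]-435)<60)&(c.min(-1)>110)&(W[...,1]>-75)
P=W[m];print(len(P),cv2.minAreaRect(P[:,:2].astype(np.float32)),np.percentile(P[:,2],[5,50,95]))
W=cloud(g);c=g["color"].astype(int)
m=(W[...,2]>270)&(W[...,2]<310)&(abs(W[...,0]-435)<40)&(abs(W[...,1]+124)<90)&(c.min(-1)>110);P=W[m]
print(len(P),cv2.minAreaRect(P[:,:2].astype(np.float32)))
for y in range(-190,-50,15):
  q=P[abs(P[:,1]-y)<5]; print(y,len(q), np.percentile(q[:,2],90).round(1) if len(q) else None)
E
```

```text
[435.11255803 -90.11284228 242.52318523] 8.145074889519828 58.48313748836517 [-0.18432652  0.59872466 -1.65859667]
2123 ((438.6277160644531, -63.4483757019043), (23.911521911621094, 9.936836242675781), 84.78588104248047) [282.11885716 298.27945572 303.37106006]
289 ((436.6671447753906, -124.86947631835938), (142.32342529296875, 17.485164642333984), 79.48686218261719)
-190 56 297.1
-175 23 303.0
-160 20 303.1
-145 20 302.8
-130 22 303.2
-115 21 303.5
-100 14 303.3
-85 0 None
-70 3 297.0
-55 19 286.0
```

View pics/c.png

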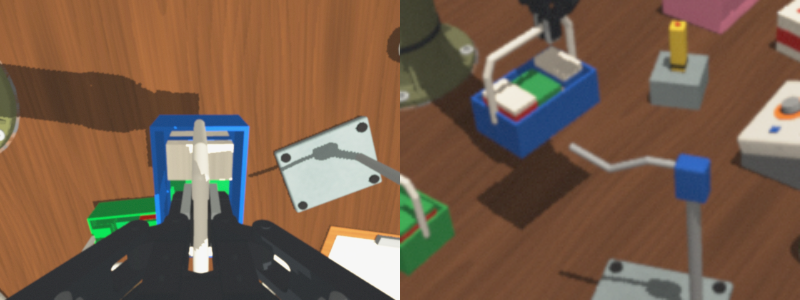

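The basket is held level. The bar centre is at z ≈ 298, which puts the hook height between bar and packs. I'll turn it in line with the stand and go to the approach point.

Emit:
jog_arm([
  [[5,-8,0],[0,0,0.02],1],
  [[9,-13,0],[0,0,0.04],1],
  [[11,-17,0],[0,0,0.05],1],
  [[11,-17,0],[0,0,0.05],1],
  [[11,-17,0],[0,0,0.05],1],
  [[11,-17,0],[0,0,0.05],1],
  [[11,-17,0],[0,0,0.05],1],
  [[9,-13,0],[0,0,0.047],1],
  [[5,-8,0],[0,0,0.03],1],
  [[0,0,0],[0,0,0],1],
  [[0,0,0],[0,0,0],1],
  [[0,0,0],[0,0,0],1],
])

```text
clock: 7.75
tcp_pos: [517.6, -216.3, 241.8]
orientation: [[-0.268, 0.964, -0.001], [0.964, 0.268, 0.001], [0.001, -0.001, -1.0]]
force: [0.6, -0.5, -1.6]
opening: 8.4
gripper_force: 58.5
```

```bash
python3 - <<'E'
from h import *
s=env.sense();R=s["orientation"];print(s["tcp_pos"],np.degrees(np.arctan2(R[1,1],R[0,1])))
g=grab("scene");t=grab("top")
for n,f in(("scene",g),("top",t)):
  W=cloud(f);c=f["color"].astype(int)
  m=(W[...,2]>285)&(W[...,2]<310)&(np.linalg.norm(W[...,:2]-[527,-250],axis=-1)<90)&(c.min(-1)>110);P=W[m]
  r=cv2.minAreaRect(P[:,:2].astype(np.float32));print(n,len(P),r,np.percentile(P[:,2],[50,95]))
  ax=np.array([.9636,.267]);st=(W[...,:2]-[672,-210])@ax;ly=(W[...,:2]-[672,-210])@[-.267,.9636]
  m=(W[...,2]>240)&(W[...,2]<300)&(st>-95)&(st<30)&(abs(ly)<25);P=W[m];S=st[m]
  for a in range(-90,31,10):
    q=P[abs(S-a)<5]; print(a,len(q),ly[m][abs(S-a)<5].mean().round(1) if len(q) else 0,np.percentile(q[:,2],85).round(0) if len(q) else None,end=" | ")
  print()
E
```

```text
[ 517.60438248 -216.32420307  241.82689903] 15.517769462651108
scene 262 ((538.3220825195312, -268.7340393066406), (17.589330673217773, 94.45599365234375), 15.200459480285645) [299.34257632 302.64113632]
-90 3 -2.4 278.0 | -80 22 -1.4 277.0 | -70 29 -1.4 272.0 | -60 28 -1.6 267.0 | -50 26 -1.0 261.0 | -40 23 -0.5 257.0 | -30 22 -0.3 262.0 | -20 23 -0.5 268.0 | -10 25 -0.4 273.0 | 0 21 0.5 278.0 | 10 24 1.0 278.0 | 20 24 1.3 279.0 | 30 14 2.0 279.0 | 
top 22 ((518.7548828125, -201.17575073242188), (13.805333137512207, 27.616016387939453), 46.89447021484375) [300.61728475 304.41339175]
-90 0 0 None | -80 1 0.7 274.0 | -70 9 -0.2 273.0 | -60 11 0.9 269.0 | -50 7 0.7 260.0 | -40 10 0.5 261.0 | -30 12 0.8 264.0 | -20 11 1.9 273.0 | -10 11 1.7 276.0 | 0 9 2.4 280.0 | 10 10 3.0 281.0 | 20 10 2.6 283.0 | 30 5 2.6 278.0 |
```

Emit:
jog_arm([
  [[5,1.4,0],[0,0,0],1],
  [[10,2.7,0],[0,0,0],1],
  [[12,3.2,0],[0,0,0],1],
  [[12,3.2,0],[0,0,0],1],
  [[12,3.2,0],[0,0,0],1],
  [[12,3.2,0],[0,0,0],1],
  [[12,3.2,0],[0,0,0],1],
  [[12,3.2,0],[0,0,0],1],
  [[12,3.2,0],[0,0,0],1],
  [[7.7,2.1,0],[0,0,0],1],
  [[0,0,0],[0,0,0],1],
  [[0,0,0],[0,0,0],1],
])

```text
clock: 9.05
tcp_pos: [624.5, -188.7, 242.0]
orientation: [[-0.268, 0.964, -0.001], [0.964, 0.268, -0.0], [0.0, -0.001, -1.0]]
force: [-0.6, 0.6, -2.7]
opening: 8.1
gripper_force: 58.5
```

Emit:
jog_arm([
  [[0,0,-6],[0,0,0],1],
  [[0,0,-8],[0,0,0],1],
  [[0,0,-8],[0,0,0],1],
  [[0,0,-6],[0,0,0],1],
  [[0,0,-4],[0,0,0],1],
  [[0,0,0],[0,0,0],1],
])

```text
clock: 9.65
tcp_pos: [624.4, -188.4, 209.5]
orientation: [[-0.268, 0.964, -0.001], [0.964, 0.268, 0.0], [0.001, -0.001, -1.0]]
force: [0.3, 0.4, -2.1]
opening: 7.8
gripper_force: 58.6
```

Emit:
jog_arm([
  [[0,0,-2],[0,0,0],1],
  [[0,0,0],[0,0,0],1],
])

```text
clock: 9.85
tcp_pos: [625.0, -188.6, 208.7]
orientation: [[-0.268, 0.963, 0.001], [0.963, 0.268, -0.0], [-0.0, 0.001, -1.0]]
force: [-0.8, 0.6, 0.7]
opening: 8.1
gripper_force: 58.7
```

The vertical force went from -2.1 to +0.7 N, so the bar is on the hook. I'll settle it and release.

Emit:
jog_arm([
  [[0,0,-1],[0,0,0],1],
  [[0,0,0],[0,0,0],1],
  [[0,0,0],[0,0,0],0.9],
  [[0,0,0],[0,0,0],0.8],
  [[0,0,0],[0,0,0],0.6],
  [[0,0,0],[0,0,0],0.3],
  [[0,0,0],[0,0,0],0],
  [[0,0,0],[0,0,0],0],
  [[0,0,0],[0,0,0],0],
  [[0,0,0],[0,0,0],0],
  [[0,0,0],[0,0,0],0],
])

```text
clock: 10.95
tcp_pos: [624.7, -188.5, 207.3]
orientation: [[-0.268, 0.964, -0.0], [0.964, 0.268, 0.0], [0.0, -0.0, -1.0]]
force: [-0.0, -0.4, -0.6]
opening: 85.5
gripper_force: 0.0
```

Emit:
jog_arm([
  [[0,0,5],[0,0,0],0],
  [[0,0,12],[0,0,0],0],
  [[0,0,20],[0,0,0],0],
  [[0,0,25],[0,0,0],0],
  [[0,0,25],[0,0,0],0],
  [[0,0,20],[0,0,0],0],
  [[0,0,0],[0,0,0],0],
])

```text
clock: 11.65
tcp_pos: [626.0, -189.3, 318.7]
orientation: [[-0.267, 0.964, 0.006], [0.964, 0.267, -0.002], [-0.004, 0.006, -1.0]]
force: [0.7, 0.0, 0.1]
opening: 85.3
gripper_force: 0.0
```

```bash
python3 - <<'E'
from h import *
s=env.sense();print(s["clock"],s["tcp_pos"],s["joint_positions"].round(1))
f=grab("wrist");g=grab("scene")
cv2.imwrite("pics/d.png",np.hstack([cv2.resize(f["color"],(400,300)),cv2.resize(g["color"][220:430,160:440],(400,300))]))
E
```

```text
11.65 [ 625.9838138  -189.31765396  318.68785718] [ 6.  28.7 16.2 68.7 -7.8 83.3 36.6]
```

View pics/d.png

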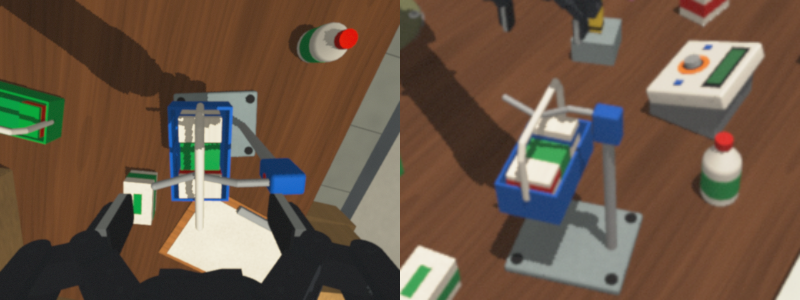

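The basket hangs on the hook in both views: handle over the hook rod at scene crop (560,105), basket at (545,180). Next I'll move above the wand.

Emit:
jog_arm([
  [[-5,10,5],[0,0,0],0],
  [[-15,32,0],[0,0,0.01],0],
  [[-16,33,0],[0,0,0.01],0],
  [[-16,33,0],[0,0,0.01],0],
  [[-16,33,-5],[0,0,0.01],0],
  [[-16,33,-5],[0,0,0.01],0],
  [[-16,33,-15],[0,0,0.01],0],
  [[-16,33,-20],[0,0,0.01],0],
  [[-16,33,-25],[0,0,0.01],0],
  [[-16,33,-25],[0,0,0.01],0],
  [[-16,33,-25],[0,0,0.01],0],
  [[-16,33,-20],[0,0,0.01],0],
])

```text
clock: 12.95
tcp_pos: [442.3, 184.8, 177.8]
orientation: [[-0.373, 0.928, -0.002], [0.928, 0.373, -0.0], [0.0, -0.002, -1.0]]
force: [1.0, 0.8, -0.1]
opening: 85.4
gripper_force: 0.0
```

Emit:
jog_arm([
  [[-1,0,0],[0,0,0],0],
  [[0,0,0],[0,0,0],0],
  [[0,0,0],[0,0,0],0],
])

```text
clock: 13.25
tcp_pos: [444.1, 182.7, 179.7]
orientation: [[-0.371, 0.929, 0.001], [0.929, 0.371, -0.0], [-0.001, 0.0, -1.0]]
force: [-0.0, 0.1, 0.6]
opening: 85.6
gripper_force: 0.0
```

```bash
python3 - <<'E'
from h import *
s=env.sense();R=s["orientation"];print(s["clock"],s["tcp_pos"],np.degrees(np.arctan2(R[1,1],R[0,1])),R[:,2],s["joint_positions"].round(1))
f=grab("wrist");W=cloud(f);c=f["color"].astype(int);b,g,r=[c[...,i] for i in range(3)]
y=(r>120)&(g>90)&(b<90)&(np.linalg.norm(W[...,:2]-[445,184],axis=-1)<40)
P=W[y&(W[...,2]>129)&(W[...,2]<142)];print("wand",len(P),cv2.minAreaRect(P[:,:2].astype(np.float32)),np.median(P[:,2]))
P=W[(W[...,2]>46)&(W[...,2]<54)&(np.linalg.norm(W[...,:2]-[445,184],axis=-1)<60)];print("holder",len(P),cv2.minAreaRect(P[:,:2].astype(np.float32)))
# contact top in wrist + basket tilt in scene/top
for n in("scene","top"):
  q=grab(n);W=cloud(q);c=q["color"].astype(int)
  m=(W[...,2]>255)&(W[...,2]<276)&(np.linalg.norm(W[...,:2]-[633,-221],axis=-1)<70)&(c.min(-1)>140);P=W[m]
  print(n,len(P),cv2.minAreaRect(P[:,:2].astype(np.float32)));ly=(P[:,:2]-[633.5,-221])@[-.267,.9636]
  for a in range(-60,61,20):
    k=abs(ly-a)<10;print(a,k.sum(),np.percentile(P[k,2],85).round(1) if k.sum() else None,end="|")
  B=(c[...,0]>90)&(c[...,0]>1.6*c[...,2])&(c[...,0]>1.4*c[...,1])&(W[...,2]>120)&(W[...,2]<220)&(np.linalg.norm(W[...,:2]-[633,-221],axis=-1)<110);P=W[B];print("basket",P.mean(0),cv2.minAreaRect(P[:,:2].astype(np.float32)))
  # contact disc: gray inside ring
  nn=np.array([-.342,0,.94]);d=(W-[666,157,80])@nn
  m=(d>7)&(d<20)&(np.linalg.norm(W[...,:2]-[664,157],axis=-1)<30);P=W[m];print("contact",len(P),P.mean(0) if len(P) else 0,cv2.minAreaRect(P[:,:2].astype(np.float32)) if len(P)>4 else 0,np.median(d[m]))
cv2.imwrite("pics/e.png",cv2.resize(load("scene")["color"][200:400,200:430],(690,600)))
E
```

```text
13.25 [444.0593239  182.74745711 179.65445951] 21.778244857260177 [ 5.63075839e-04 -3.40592107e-04 -9.99999783e-01] [-31.   17.3   7.6 108.9  -2.7  54.   -0.4]
wand 1192 ((442.2503967285156, 185.07266235351562), (23.638511657714844, 23.45183563232422), 21.212501525878906) 134.65220320543523
holder 6855 ((442.5755310058594, 184.1519775390625), (80.13578033447266, 80.60118103027344), 21.61395263671875)
scene 410 ((638.1057739257812, -223.21017456054688), (100.69026184082031, 84.86763000488281), 66.13001251220703)
-60 59 267.7|-40 50 268.7|-20 50 269.4|0 148 273.5|20 43 270.5|40 41 270.0|60 19 270.2|basket [ 663.16719697 -247.68089719  166.85204184] ((639.0437622070312, -220.0021209716797), (88.03608703613281, 145.57415771484375), 15.717997550964355)
contact 77 [663.38070013 156.56401994  92.23898521] ((662.3133544921875, 158.9187774658203), (30.28959083557129, 28.397737503051758), 88.08721923828125) 12.906259665606319
top 172 ((635.7576904296875, -221.17996215820312), (94.05751037597656, 97.12653350830078), 60.371070861816406)
-60 13 268.4|-40 25 271.0|-20 22 270.9|0 51 273.4|20 22 272.2|40 22 271.4|60 17 272.1|basket [ 631.62150135 -214.69172749  172.81492744] ((637.2774658203125, -220.3712615966797), (85.6197280883789, 142.86172485351562), 15.808883666992188)
contact 68 [662.18249899 157.55813309  92.4141325 ] ((668.2196655273438, 152.6919708251953), (39.40468215942383, 37.6792106628418), 5.931894779205322) 13.214249968165436
```

The basket hangs level, with the bar top at about 268–272 along its length and the basket footprint centred on the hook. I'll grip the wand now.

Emit:
jog_arm([
  [[-0.5,1,-20],[0,0,0],0],
  [[-0.5,1,-30],[0,0,0],0],
  [[0,0,-30],[0,0,0],0],
  [[0,0,-25],[0,0,0],0],
  [[0,0,-15],[0,0,0],0],
  [[0,0,-10],[0,0,0],0.2],
  [[0,0,0],[0,0,0],0.5],
  [[0,0,0],[0,0,0],1],
  [[0,0,0],[0,0,0],1],
  [[0,0,0],[0,0,0],1],
  [[0,0,0],[0,0,0],1],
  [[0,0,0],[0,0,0],1],
])

```text
clock: 14.6
tcp_pos: [443.4, 185.6, 50.1]
orientation: [[-0.372, 0.928, 0.001], [0.928, 0.372, 0.001], [0.0, 0.002, -1.0]]
force: [-0.7, -0.9, 6.3]
opening: 23.3
gripper_force: 62.2
```

Emit:
jog_arm([
  [[0,0,5],[0,0,0],1],
  [[0,0,10],[0,0,0],1],
  [[0,0,20],[0,0,0],1],
  [[0,0,25],[0,0,0],1],
  [[0,0,25],[0,0,0],1],
  [[0,0,25],[0,0,0],1],
  [[0,0,25],[0,0,0],1],
  [[0,0,15],[0,0,0],1],
  [[0,0,0],[0,0,0],1],
  [[0,0,0],[0,0,0],1],
])

```text
clock: 15.6
tcp_pos: [442.5, 185.4, 199.3]
orientation: [[-0.372, 0.928, 0.0], [0.928, 0.372, 0.0], [0.0, 0.0, -1.0]]
force: [-0.3, 0.3, -1.4]
opening: 23.4
gripper_force: 61.7
```

```bash
python3 - <<'E'
from h import *
s=env.sense();R=s["orientation"];t=s["tcp_pos"];print(s["clock"],t,R.round(4).tolist(),s["force"],s["opening"])
for n in("scene","wrist"):
  q=grab(n);W=cloud(q);c=q["color"].astype(int);b,g,r=[c[...,i] for i in range(3)]
  near=np.linalg.norm(W[...,:2]-t[:2],axis=-1)<40
  Y=W[near&(r>120)&(g>90)&(b<90)&(W[...,2]>100)];S=W[near&(abs(r-b)<25)&(W[...,2]>100)&(W[...,2]<210)]
  for m,P in(("yel",Y),("steel",S)):
    if len(P)<9: print(n,m,len(P));continue
    print(n,m,len(P),P.mean(0).round(1),np.percentile(P[:,2],[1,50,99]).round(1))
    for z in range(150,250,10):
      k=P[abs(P[:,2]-z)<5]
      if len(k)>3: print("  ",z,len(k),k.mean(0).round(1))
cv2.imwrite("pics/f.png",np.hstack([cv2.resize(load("wrist")["color"],(400,300)),cv2.resize(load("scene")["color"][130:280,220:420],(400,300))]))
E
```

```text
15.6 [442.48808328 185.4191645  199.30739747] [[-0.3719, 0.9283, 0.0002], [0.9283, 0.3719, 0.0002], [0.0001, 0.0002, -1.0]] [-0.30671073  0.26347524 -1.40830432] 23.381383996588333
scene yel 381 [447.2 177.2 372.8] [200.7 268.  667.2]
   200 9 [450.9 177.9 201.7]
   210 8 [451.2 175.1 206.2]
   220 32 [451.8 178.5 221.1]
   230 31 [451.  175.7 230.6]
   240 36 [451.2 176.5 240. ]
scene steel 44 [448.  182.2 178.1] [160.7 176.5 203.9]
   160 5 [447.9 183.9 162.5]
   170 13 [448.7 181.7 170.2]
   180 14 [447.5 182.8 179.4]
   190 10 [447.9 182.2 189.6]
wrist yel 9730 [439.9 192.3 267. ] [215.8 276.7 284.5]
   200 84 [438.4 195.9 203. ]
   220 441 [438.4 195.9 220.6]
   230 538 [438.3 195.9 230.1]
   240 636 [438.4 196.  240.2]
wrist steel 343 [440.1 191.  181.2] [159.4 175.7 209.9]
   160 57 [441.  189.  162.3]
   170 107 [440.7 189.  170.1]
   180 91 [440.7 189.5 179.2]
   210 88 [438.1 196.1 208.8]
```

View pics/f.png

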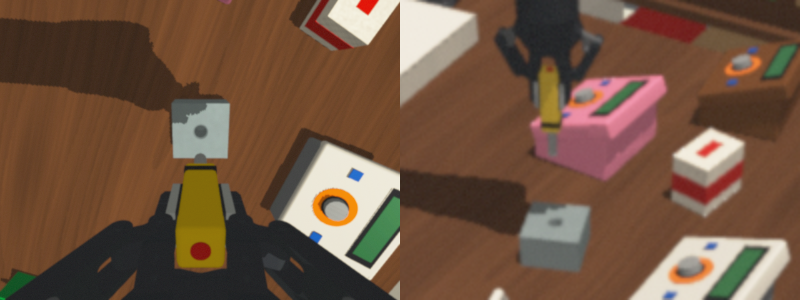

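The wand is held straight, with its tip about 40 mm beyond the reported TCP on the tool axis. I'll tilt it and go to a hover 40 mm off the contact.

Emit:
jog_arm([
  [[8,-1,0],[0,-0.02,0],1],
  [[16,-2,0],[0,-0.03,0],1],
  [[20,-3,0],[0,-0.04,0],1],
  [[22,-3,0],[0,-0.04,0],1],
  [[22,-3,0],[0,-0.04,0],1],
  [[22,-4,-5],[0,-0.04,0],1],
  [[22,-4,-5],[0,-0.04,0],1],
  [[22,-4,-6],[0,-0.04,0],1],
  [[20,-3,-6],[0,-0.04,0],1],
  [[14,-1.4,-6],[0,-0.02,0],1],
  [[4.7,0,-3.5],[0,0,0],1],
  [[0,0,0],[0,0,0],1],
])

```text
clock: 16.9
tcp_pos: [635.7, 156.7, 166.8]
orientation: [[-0.349, 0.873, 0.342], [0.928, 0.372, -0.001], [-0.128, 0.317, -0.94]]
force: [0.1, 1.0, -0.2]
opening: 23.2
gripper_force: 61.6
```

Emit:
jog_arm([
  [[0,0,0],[0,0,0],1],
  [[0,0,0],[0,0,0],1],
])

```text
clock: 17.1
tcp_pos: [635.3, 157.3, 168.1]
orientation: [[-0.35, 0.872, 0.343], [0.928, 0.372, 0.0], [-0.127, 0.319, -0.939]]
force: [0.2, 0.4, -0.6]
opening: 23.1
gripper_force: 61.6
```

```bash
python3 - <<'E'
from h import *
s=env.sense();R=s["orientation"];t=s["tcp_pos"];print(s["clock"],t,"z",R[:,2].round(4),s["force"],s["opening"],s["joint_positions"].round(1))
print("tip pred",t+39.9*R[:,2])
n0=np.array([-.342,0,.94])
for n in("scene","wrist","top"):
  q=grab(n);W=cloud(q);c=q["color"].astype(int);b,g,r=[c[...,i] for i in range(3)]
  d=(W-[666,157,79.9])@n0;rad=np.linalg.norm((W-[661.5,157,93])-((W-[661.5,157,93])@n0)[...,None]*n0,axis=-1)
  m=(d>8)&(d<19)&(rad<24);P=W[m]
  if len(P)>5:
    e2=np.cross(n0,[0,1,0]);q2=np.stack([P@e2,P@[0,1,0]],-1).astype(np.float32);rc=cv2.minEnclosingCircle(q2)
    md=np.median(d[m]);C=e2*rc[0][0]+np.array([0,rc[0][1],0])+n0*(np.array([666,157,79.9])@n0+md)
    print(n,"contact",len(P),"d",md.round(1),"mean",P.mean(0).round(1),"circ",C.round(1),round(rc[1],1))
  o=W[(r>170)&(g>60)&(g<160)&(b<90)&(rad<45)&(abs(d)<6)];
  if len(o)>9: e2=np.cross(n0,[0,1,0]);q2=np.stack([o@e2,o@[0,1,0]],-1).astype(np.float32);(a,bb),rr=cv2.minEnclosingCircle(q2);print(n,"ring",len(o),(e2*a+np.array([0,bb,0])+n0*(np.array([666,157,79.9])@n0)).round(1),round(rr,1),"d",np.median((o-[666,157,79.9])@n0))
  ax=np.linalg.norm(np.cross(W-t,R[:,2]),axis=-1);h=(W-t)@R[:,2]
  S=(ax<14)&(h>2)&(h<45);print(n,"steel",S.sum(),"tip h",np.percentile(h[S],[90,98]) if S.any() else 0,(W[S]-t-h[S][:,None]*R[:,2]).mean(0) if S.any() else 0)
cv2.imwrite("pics/g.png",np.hstack([cv2.resize(load("wrist")["color"],(400,300)),cv2.resize(load("scene")["color"][180:330,290:490],(400,300))]))
E
```

```text
17.1 [635.34995095 157.25378244 168.14667605] z [ 3.431e-01  3.000e-04 -9.393e-01] [ 0.15818741  0.36734237 -0.57000779] 23.127323792352925 [-27.9  23.5  11.2 105.8   3.3  32.1   0.9]
tip pred [649.03772803 157.26525107 130.66795372]
scene contact 78 d 12.6 mean [663.5 157.   92.2] circ [661.1 157.   91.4] 17.5
scene ring 77 [665.8 158.3  79.7] 27.7 d 0.6044227933500833
scene steel 68 tip h [35.09557458 39.56406701] [ 5.85059086 -3.04310983  2.13579008]
wrist contact 1312 d 13.4 mean [657.5 159.7  91. ] circ [658.1 159.1  91.2] 14.8
wrist ring 2242 [662.5 158.8  78.5] 28.5 d 1.0003940534760893
wrist steel 287 tip h [36.51128724 39.43137126] [-1.39473171  3.91558908 -0.50817822]
top contact 9 d 11.3 mean [670.9 150.7  93.3] circ [672.7 149.9  94.2] 10.3
top ring 35 [675.  148.8  83.1] 21.4 d -0.9228523907541801
top steel 0 tip h 0 0
```

View pics/g.png

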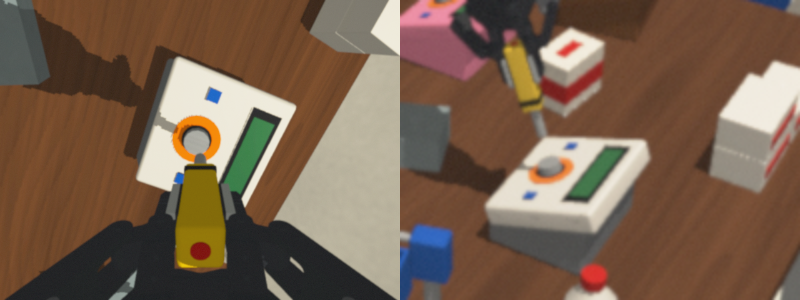

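From the wrist view, which shares the tool's frame, the contact middle is at about (658, 159, 91). The fixed cameras read about 3 mm farther in x for both wand and contact, so the two agree. I'll correct sideways by (-4.5, 1.5, -1.6) and then go in along the normal.

Emit:
jog_arm([
  [[-2.5,0.8,-0.8],[0,0,0],1],
  [[-2,0.7,-0.8],[0,0,0],1],
  [[2.7,0,-7.5],[0,0,0],1],
  [[2.7,0,-7.5],[0,0,0],1],
  [[2.7,0,-7.5],[0,0,0],1],
  [[1.7,0,-4.7],[0,0,0],1],
  [[0.7,0,-1.9],[0,0,0],1],
  [[0,0,0],[0,0,0],1],
  [[0,0,0],[0,0,0],1],
  [[0,0,0],[0,0,0],1],
])

```text
clock: 18.25
tcp_pos: [641.6, 158.6, 137.4]
orientation: [[-0.349, 0.872, 0.343], [0.928, 0.372, 0.0], [-0.127, 0.319, -0.939]]
force: [0.1, -0.3, -0.0]
opening: 23.5
gripper_force: 61.6
```

```bash
python3 - <<'E'
from h import *
F=[]
s=env.sense();R=s["orientation"];t=s["tcp_pos"];tip=t+39.9*R[:,2];print(t,"tip",tip,R[:,2],s["force"]@-R[:,2])
d=np.array([658.2,158.8,91.4])-tip;a=np.array([.342,0,-.94]);print("to contact",d,"along",d@a,"lat",d-(d@a)*a)
f=grab("wrist");g=grab("scene")
cv2.imwrite("pics/h.png",np.hstack([cv2.resize(f["color"][120:300,220:460],(400,300)),cv2.resize(g["color"][215:305,320:440],(400,300))]))
E
```

```text
[641.60089692 158.58337244 137.40130032] tip [655.29892958 158.58919635  99.92632377] [ 3.43309089e-01  1.45962775e-04 -9.39222470e-01] -0.04979121834125835
to contact [ 2.90107042  0.21080365 -8.52632377] along 9.006910429425002 lat [-0.17929294  0.21080365 -0.05982797]
```

View pics/h.png

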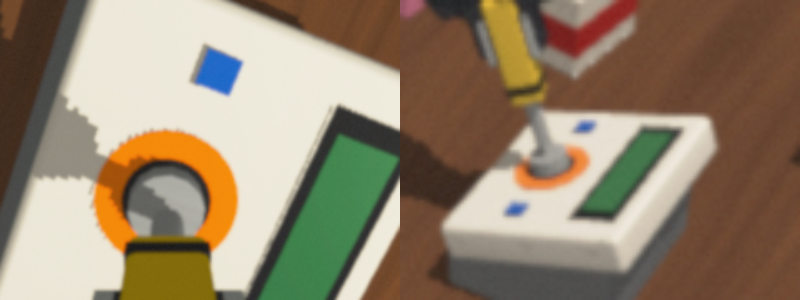

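The tip is over the disc's middle: the rod meets the disc at crop (545,160), centred in the ring. Now I'll advance slowly and watch the force.

Emit:
jog_arm([
  [[0.7,0,-1.9],[0,0,0],1],
  [[0.7,0,-1.9],[0,0,0],1],
  [[0.7,0,-1.9],[0,0,0],1],
  [[0,0,0],[0,0,0],1],
  [[0,0,0],[0,0,0],1],
])

```text
clock: 18.85
tcp_pos: [643.5, 158.5, 131.2]
orientation: [[-0.349, 0.872, 0.343], [0.928, 0.372, -0.0], [-0.128, 0.318, -0.939]]
force: [-0.7, -0.6, -0.7]
opening: 23.4
gripper_force: 61.6
```

Emit:
jog_arm([
  [[0.7,0,-1.9],[0,0,0],1],
  [[0,0,0],[0,0,0],1],
  [[0,0,0],[0,0,0],1],
])

```text
clock: 19.15
tcp_pos: [644.2, 158.6, 129.4]
orientation: [[-0.349, 0.872, 0.343], [0.928, 0.372, -0.0], [-0.128, 0.318, -0.939]]
force: [0.1, -0.6, -0.9]
opening: 23.5
gripper_force: 61.6
```

Emit:
jog_arm([
  [[0.7,0,-1.9],[0,0,0],1],
  [[0,0,0],[0,0,0],1],
  [[0,0,0],[0,0,0],1],
])

```text
clock: 19.45
tcp_pos: [645.0, 158.6, 127.6]
orientation: [[-0.349, 0.872, 0.343], [0.928, 0.372, 0.0], [-0.128, 0.318, -0.939]]
force: [-0.8, 0.2, 0.7]
opening: 23.5
gripper_force: 61.6
```

Emit:
jog_arm([
  [[0.7,0,-1.9],[0,0,0],1],
  [[0,0,0],[0,0,0],1],
  [[0,0,0],[0,0,0],1],
])

```text
clock: 19.75
tcp_pos: [645.7, 158.6, 125.7]
orientation: [[-0.349, 0.872, 0.343], [0.928, 0.372, 0.0], [-0.127, 0.318, -0.939]]
force: [-0.2, 0.2, 0.0]
opening: 23.5
gripper_force: 61.8
```

```bash
cat > m.py <<'E'
from h import *
F=[]
for i in range(12):
    env.grab_frame("top") if i%2 else grab("scene" if i%4 else "wrist"); s=env.sense();F.append(s["force"]@-s["orientation"][:,2])
R=s["orientation"];t=s["tcp_pos"];print(s["clock"],t,"Fn",np.mean(F).round(2),np.std(F).round(2),"tip",t+39.9*R[:,2])
n0=np.array([-.342,0,.94])
for n in("scene","wrist"):
  q=load(n);W=cloud(q);c=q["color"].astype(int)
  d=(W-[666,157,79.9])@n0;l=(W-[661.5,157,93]);rad=np.linalg.norm(l-(l@n0)[...,None]*n0,axis=-1)
  sat=c.max(-1)-c.min(-1)
  fa=(rad>31)&(rad<45)&(abs(d)<6)&(c.min(-1)>150)
  if n=="scene": m=(rad<12)&(d>2)&(d<17)&(sat<40)
  else: m=(rad<16)&(d>2)&(d<17)&(sat<40)
  print(n,"face d",np.median(d[fa]).round(2),fa.sum(),"disc d",m.sum(),np.percentile(d[m],[10,25,50,75,90]).round(1))
E
python3 m.py
```

```text
20.35 [645.75408024 158.55379    125.74594347] Fn 0.83 0.45 tip [659.44143656 158.5547303   88.26706573]
scene face d -0.38 225 disc d 49 [ 4.7  7.2  8.8 11.2 13.3]
wrist face d -0.45 5030 disc d 921 [ 8.7  9.2  9.7 10.2 10.9]
```

Three estimates agree on about 3.6 mm sunk: net force 1.7 N once the wand's weight is added, the travel, and the disc height in the wrist depth image. I'll go 2.4 mm further.

Emit:
jog_arm([
  [[0.4,0,-1.1],[0,0,0],1],
  [[0.4,0,-1.1],[0,0,0],1],
  [[0,0,0],[0,0,0],1],
  [[0,0,0],[0,0,0],1],
  [[0,0,0],[0,0,0],1],
  [[0,0,0],[0,0,0],1],
])

```text
clock: 20.95
tcp_pos: [646.5, 158.6, 123.6]
orientation: [[-0.349, 0.872, 0.343], [0.928, 0.372, 0.0], [-0.127, 0.318, -0.939]]
force: [0.2, -0.0, 1.1]
opening: 23.2
gripper_force: 61.9
```

```bash
python3 m.py; python3 - <<'E'
from h import *
W=cloud(load("scene"));c=load("scene")["color"].astype(int)
B=(c[...,0]>90)&(c[...,0]>1.6*c[...,2])&(c[...,0]>1.4*c[...,1])&(W[...,2]>110)&(W[...,2]<220)&(np.linalg.norm(W[...,:2]-[633,-221],axis=-1)<110);P=W[B];print("basket",len(P),P.mean(0),cv2.minAreaRect(P[:,:2].astype(np.float32)),env.sense()["joint_positions"].round(1))
E
```

```text
21.55 [646.52143707 158.58398403 123.51691897] Fn 1.4 0.41 tip [660.20616339 158.58526984  86.03708087]
scene face d -0.39 225 disc d 40 [ 5.4  6.4  7.6 10.3 13.6]
wrist face d -0.47 5027 disc d 942 [6.5 6.9 7.4 7.9 9. ]
basket 1642 [ 662.93256626 -246.94004251  166.61660021] ((638.7332763671875, -218.81362915039062), (88.04889678955078, 145.5821533203125), 14.911107063293457) [-27.1  27.4  10.7 107.5   3.   26.5   1. ]
```

The contact is about 6 mm in at about 2.2 N, and the basket still hangs. Handing in.

```bash
python3 -c "
from cell import env
print(env.hand_in())"
```

```text
the job is handed in; nothing more can be done
None
```

I handed the job in at about 21.6 s: the blue basket hangs level and released on the hook, and the wand is still held square on the contact, pushed in about 6 mm at roughly 2.2 N; the hand-in returned no verdict.

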